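Lock the baking sheet with the sprung tray lock

ROBOT

A 6-joint arm with a two-finger parallel gripper is mounted at the origin on the work surface. World frame = base frame: x ahead of the robot, y to its left, z up, the work surface at z = 0. Lengths are in m, angles in rad, forces in N, time in s.
With the tool pointing down it reaches from about 0.425 to 0.95 m from the base axis. Payload 3.5 kg.
Tool frame: the origin (TCP) lies between the finger pads; the fingertips stand 14 mm ahead of it and the grasp point (between the pads) lies 5 mm behind it; z points along the fingers, y is the line along which they close (so a half turn about z gives the same grasp; the last joint's range is limited). The gripper opens to 85 mm and grips with 20 to 120 N. Pads are 22 mm wide; open, the fingers measure 114 mm over their backs; the gripper's body (76 mm by 85 mm) begins 54 mm behind the grasp point. The pads swing forward as they close: fully open they stand 13 mm farther back than shut.
Start: joints at [1.093, 0.286, 1.577, -0, 1.279, -0.15], TCP at [0.217, 0.639, 0.245] pointing down, gripper open.
Joint ranges: [-2.77, 2.77], [-0.9, 2.22], [0.21, 2.48], [-1.53, 4.67], [0.24, 2.81], [-2.84, 2.84]. Speed limits (rad/s): [2.79, 2.79, 3.14, 3.14, 3.14, 3.14].

INTERFACE

Orientations are given as a unit quaternion [x, y, z, w].
In Python, from plant import * gives the robot as it stands.
- The arm moves only by the tool step_arm, never from a script. Its argument "commands" is a list of rows, each an object of numbers: "gripper": the gripper's target within -1 to 1 (shut at 1, half-way at 0, fully open at -1); "x", "y", "z": the shift along the tool's x, y, z in mm; "spin": the turn about the tool's z in degrees. A call has exactly 10 rows; each row shifts and turns the commanded pose from where the row before left it, along the tool's axes as they then stand; what a row does not reach is not made up. A row lasts 1/10 s, in which the tool goes at most 50 mm and 8.59 degrees, less where a joint would pass 70% of its speed; a pose out of reach is approached as far as the arm can. A call with a gripper value outside its range is refused whole. The fingers move at their own pace and stop on an object; "force" is the grip in N (left out, the last holds). Time passes only in rows, so rows that do not move let the fingers close, or fill a call up. It gives the time, the measured TCP pose, the force, the opening and the grip force at its end, in the units of the state.
- get_state(): the state, without advancing time (a new reading comes with each control period).
- read_camera(name): name is "scene" or "top" or "wrist"; returns a dict with "color" (384x512x3 uint8, red, green, blue), "z_map" (384x512 float32, m along the optical axis (not along the pixel's ray), 0 where there is no reading), "fx", "fy", "cx", "cy" (pixels), "eye" and "attitude" of the camera in the world; the wrist camera has in their place "mount" (4x4, takes a point from camera to tool coordinates, whose origin is the TCP and whose axes are the flange's). Camera axes: x right, y up, looking along -z (the intrinsics and any distortion apply to the point x, -y, -z); pixel columns grow to the right and rows downward; lengths in m; the calibration is good to about 2 mm. The wrist camera is an equidistant fisheye: a pixel r from the principal point sees the ray r / f radians off the axis. A picture is of the moment at which its call begins: read the wrist's pose just before it.
- sign_off(): hands the job in; it is judged then, once.
The state is a dict: "time": time; "qpos": joint angles; "dq": joint speeds; "joint_efforts": joint torques, N m; "eef_pos": TCP position; "tcp_rot": TCP orientation; "contact_force": force on the tool from outside, world axes, zero at the start; "wrist_torque": the same for the moment, N m; "opening": opening from 0.0 (shut) to 1.0 (fully open); "finger_force": force on a finger pad.
Only numpy, scipy, OpenCV 4.12 (cv2) and the standard library are available. Lean on these libraries where they do the work, as an engineer would, in place of code of your own. Each camera call takes 0.05 s, during which the arm holds its last target. There are 200 camera calls.

TASK

The baking sheet of empanadas lies in its loading cradle, but only one of the two sprung locks is set; the other one's push plate still stands fully out towards the robot. Push that slide all the way in and let it go, so that it springs back onto its stop pin and stays at mid stroke with its tongue over the sheet's rim. Leave the lock that is already set, both stop pins, the sheet and the things standing around alone.

Things in the scene. Friction and masses are not known exactly. Their poses are not given: they have to be found in the camera images.
- open_lock: Tray lock not yet set: fixed dark steel housing, light metal slide bar with an upright black push plate at its robot-side end. Left or right one of two like locks 170 mm apart. Origin: centre of the underside of its 130 x 70 mm foot, 4 mm above the table; x axis = push direction (push plate towards sheet), z up. Fixed housing: x -45..55 mm, y +-23 mm, 42 mm high; bridge round the pin 62 mm high.
- open_push (a point): Centre of the flat robot-side face of the open lock's black push plate; moves with the slide. The plate is 60 mm wide (y), 60 mm high, 8 mm thick; its top edge is 30 mm above this point, the table 46 mm below it. At joint 0 it lies at x = -113 mm in the lock's frame. Push along the lock's +x; the space in front is free.
- open_slide (a joint): Travel of the open slide along +x, m: 0 fully out (start), 0.050 fully in (end stop). A spring returns it, 3.3 N at 0, 8.8 N at 0.050; the pin adds up to 3 N from 0.004 to 0.026. Beyond 0.032 the stop pin has dropped behind the slide's tooth; let go, the slide comes back to rest at about 0.030 (mid stroke). Let go before that, it springs back to 0.
- open_pin (a joint): Lift of the open lock's sprung stop pin, m: 0 down; the slide's tooth lifts it to about 0.009 as it passes, then it drops to 0 by itself.
- open_pin_top (a point): Top of the open lock's stop pin: a steel knob 18 mm across and 12 mm high, at x = 30 mm in the lock's frame, 84 mm above the lock's origin when down. Not to be touched.
- open_tongue (a point): Far end of the open lock's slide bar (22 mm wide, 12 mm high), at the middle of its section. It is 65 mm ahead of the lock's origin at joint 0 (13 mm short of the sheet's rim) and about 17 mm over the rim when latched.
- set_lock: The like lock that is already set, its push plate 30 mm further in than the open one's. Not to be pushed. Origin: centre of the underside of its 130 x 70 mm foot, 4 mm above the table; x axis = push direction (push plate towards sheet), z up. Fixed housing: x -45..55 mm, y +-23 mm, 42 mm high; bridge round the pin 62 mm high.
- set_slide (a joint): Travel of the set lock's slide, m: latched at about 0.030 from the start; must stay there.
- set_pin (a joint): Lift of the set lock's stop pin, m: 0 down.
- set_push (a point): Centre of the robot-side face of the set lock's push plate (same size as the open one's).
- set_pin_top (a point): Top of the set lock's stop pin knob. Not to be touched.
- cradle: Fixed loading cradle, an aluminium plate 420 x 400 x 4 mm with 18 mm high rails on three sides of the sheet. Origin on the table midway between the two locks; x axis along the push direction, the plate spans x -90..+330 mm. Each lock's origin is at y = +85 or -85 mm.
- sheet: Loose aluminium baking sheet 240 x 330 x 18 mm with six empanadas (up to 26 mm high), 0.9 kg. Origin: under the middle of its lock-side rim, 78 mm ahead of the cradle's origin; it reaches 240 mm further along x.
- bowl: Loose steel bowl, rim 150 mm across, 65 mm high, beside the cradle. Origin: centre of its underside.
- cutter: Loose steel cutter ring, 90 mm across, 35 mm high, beside the cradle. Origin: centre of its underside.
- shaker: Loose metal shaker, 44 mm across, 85 mm high, standing on the cradle plate between the two locks. Origin: centre of its underside.

How it is judged:
By the outcome, as a careful person would: the job done as asked, in the order asked, and still so for the second after the job is handed in, with the robot touching nothing.
It also fails if it takes over 35 s, if anything falls off the work surface, if the arm or the gripper's body presses on something with over 40 N, if the wrist force passes 120 N, or if a joint passes its speed limit or range.

## Working session

There is one attempt and no reset: what is moved stays moved. The work goes in short steps, Python scripts to look and compute and a tool call to move; the robot and the scene stay as the last step left them, time stands still between calls to the robot, and variables do not carry over. Pictures are saved under pics/ and viewed, at most 10 in all, crops included, and the job is handed in when it is done.

Besides the shell and the picture viewer there is one more tool, called after ">>>" in YAML: its name, and indented under it one key for each argument. step_arm: Moves the arm, as the interface text tells. Its arguments: {"type":"object","properties":{"commands":{"type":"array"},"force":{"type":"number"}},"required":["commands"]}

```bash
mkdir -p pics; cat > h.py <<'E'
from plant import *
import numpy as np, cv2
from scipy.spatial.transform import Rotation as R
def cloud(c):
    h,w=c["z_map"].shape; u,v=np.meshgrid(np.arange(w),np.arange(h)); d=c["z_map"]
    p=np.stack([(u-c["cx"])/c["fx"]*d,-(v-c["cy"])/c["fy"]*d,-d],-1)
    A=np.array(c["attitude"]); M=R.from_quat(A).as_matrix() if A.size==4 else A.reshape(3,3)
    return p@M.T+np.array(c["eye"])
E
python3 - <<'E'
from h import *
s=get_state();print(s)
im=[]
for n in("scene","top"):
    c=read_camera(n);np.savez(n,p=cloud(c),c=c["color"]);print(n,c["eye"],c["attitude"],c["fx"])
    cv2.imwrite(f"pics/{n}.png",cv2.resize(c["color"][...,::-1],(768,576)))
E
```

```text
{'time': 0.0, 'qpos': array([ 1.09296886e+00,  2.87228877e-01,  1.57816818e+00, -7.85900234e-07,
        1.27860460e+00, -1.49999626e-01]), 'dq': array([0.00059468, 0.000775  , 0.00091382, 0.00164385, 0.00025139,
       0.00020026]), 'joint_efforts': array([-4.82188079e-04, -4.06004941e+01, -2.92616272e+01, -2.10552794e-04,
        5.94755315e-03,  8.65188326e-06]), 'eef_pos': array([0.21702426, 0.6385035 , 0.24390977]), 'tcp_rot': array([ 1.63180675e-01,  9.86595467e-01, -1.14575970e-03, -3.71573176e-04]), 'contact_force': array([ 0.53409326,  0.47982631, -0.42396954]), 'wrist_torque': array([-0.04116176,  0.00901591,  0.01681022]), 'finger_force': 0.0, 'opening': 0.9996731481131393}
scene [ 0.87408213 -0.50815221  0.92704557] [0.30606807 0.07679213 0.24458247 0.91684498] 441.05544113850937
top [0.54188152 0.04086302 1.04416458] [ 0.00308605 -0.01337645 -0.70612715  0.70795197] 443.8887936507592
```

View pics/scene.png

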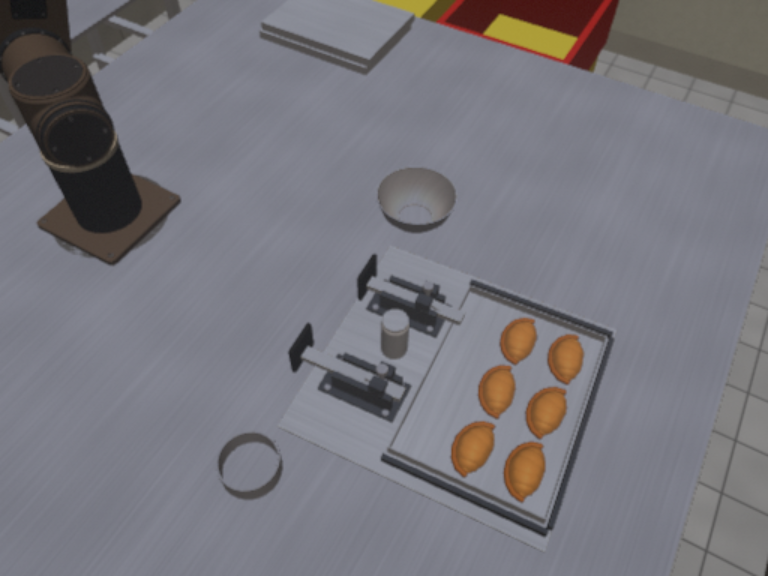

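View pics/top.png

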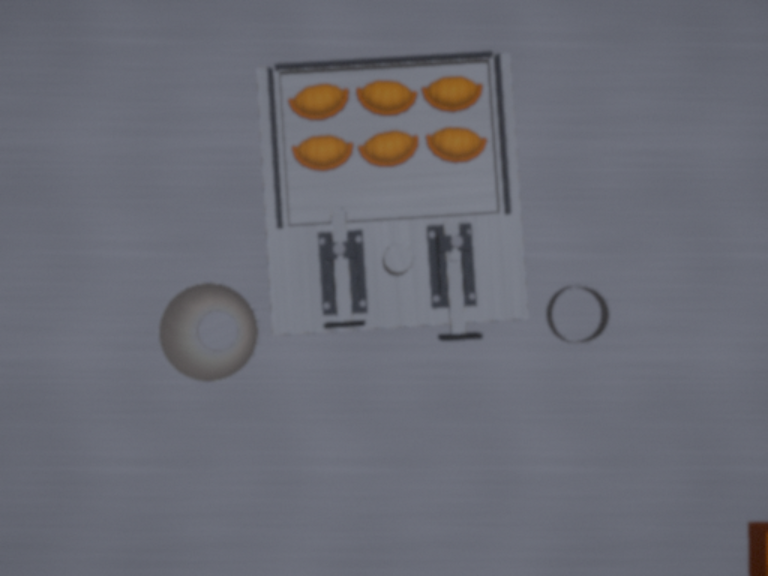

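The scene and top views show the open lock on the robot's right. Its push plate is at about (460,336) in the top view, and the set one's is at about (344,323). The shaker at (398,258) stands between them, with the cutter at (577,313) and the bowl at (208,330) off to the sides. Next I'll measure the plates.

```bash
python3 - <<'E'
from h import *
for n in("top","scene"):
    d=np.load(n+".npz");p=d["p"];c=d["c"].astype(int)
    dark=(c.max(-1)<50)&(p[...,2]>.02)&(p[...,2]<.1)&(p[...,0]<.56)&(p[...,0]>.4)&(abs(p[...,1])<.3)
    k,l,st,_=cv2.connectedComponentsWithStats(dark.astype(np.uint8))
    for i in range(1,k):
        if st[i,4]>15:
            q=p[l==i];print(n,st[i],q.mean(0).round(4),q.min(0).round(3),q.max(0).round(3))
            t=q[q[:,2]>.06]
            if len(t)>5:
                a=np.polyfit(t[:,1],t[:,0],1);print("  top",len(t),t.mean(0).round(4),t.min(0).round(3),t.max(0).round(3),"slope",a)
    # cradle/sheet: rails dark
    for nm,uv in dict(opin=(459,240),spin=(341,247),shaker=(398,253)).items():
        if n=="top":print(nm,p[int(uv[1]/1.5),int(uv[0]/1.5)].round(4))
d=np.load("top.npz");p=d["p"];c=d["c"].astype(int)
m=(c[...,0]>c[...,2]+60)&(p[...,0]>.5)
k,l,st,_=cv2.connectedComponentsWithStats(m.astype(np.uint8))
for i in range(1,k):
    if st[i,4]>100:print("emp",p[l==i].mean(0).round(3))
E
```

```text
top [306 223  13   2  17] [ 0.5024 -0.1013  0.0764] [ 0.501 -0.114  0.073] [ 0.504 -0.087  0.079]
  top 17 [ 0.5024 -0.1013  0.0764] [ 0.501 -0.114  0.073] [ 0.504 -0.087  0.079] slope [-0.09732199  0.49251081]
opin [ 0.6405 -0.0864  0.0845]
spin [0.631  0.0848 0.0868]
shaker [0.6227 0.0027 0.086 ]
scene [239 170  11  29 149] [0.5245 0.0726 0.0621] [0.519 0.051 0.026] [0.528 0.109 0.08 ]
  top 91 [0.5239 0.0759 0.0721] [0.519 0.051 0.06 ] [0.528 0.109 0.08 ] slope [-0.07298982  0.52940905]
scene [193 216  15  31 210] [ 0.5064 -0.0957  0.0611] [ 0.5   -0.121  0.025] [ 0.51  -0.063  0.08 ]
  top 119 [ 0.5057 -0.0937  0.0723] [ 0.5   -0.119  0.06 ] [ 0.51  -0.063  0.08 ] slope [-0.06172206  0.49996839]
emp [ 0.874 -0.083  0.027]
emp [0.868 0.019 0.022]
emp [0.86  0.122 0.027]
emp [ 0.795 -0.089  0.027]
emp [0.787 0.014 0.03 ]
emp [0.781 0.116 0.027]
```

>>> step_arm:
  commands:
    - {"gripper": 1, "spin": -7.5}
    - {"gripper": 1, "spin": -7.5}
    - {"gripper": 1, "spin": -7.6}
    - {"gripper": 1, "x": -25, "y": -40}
    - {"gripper": 1, "x": -25, "y": -40}
    - {"gripper": 1, "x": -25, "y": -40}
    - {"gripper": 1, "x": -25, "y": -40}
    - {"gripper": 1, "x": -25, "y": -40}
    - {"gripper": 1, "x": -25, "y": -40}
    - {"gripper": 1, "x": -25, "y": -40}
  force: 40

```text
invalid input
```

>>> step_arm:
  commands:
    - {"gripper": 1, "x": 0, "y": 0, "z": 0, "spin": -7.5}
    - {"gripper": 1, "x": 0, "y": 0, "z": 0, "spin": -7.5}
    - {"gripper": 1, "x": 0, "y": 0, "z": 0, "spin": -7.6}
    - {"gripper": 1, "x": -25, "y": -40, "z": 0, "spin": 0}
    - {"gripper": 1, "x": -25, "y": -40, "z": 0, "spin": 0}
    - {"gripper": 1, "x": -25, "y": -40, "z": 0, "spin": 0}
    - {"gripper": 1, "x": -25, "y": -40, "z": 0, "spin": 0}
    - {"gripper": 1, "x": -25, "y": -40, "z": 0, "spin": 0}
    - {"gripper": 1, "x": -25, "y": -40, "z": 0, "spin": 0}
    - {"gripper": 1, "x": -25, "y": -40, "z": 0, "spin": 0}
  force: 40

```text
time: 1.1
eef_pos: [0.4111, 0.3695, 0.2449]
tcp_rot: [-0.033, 0.999, -0.0, -0.0]
contact_force: [0.7, -0.1, -0.3]
opening: -0.0
finger_force: 0.0
```

>>> step_arm:
  commands:
    - {"gripper": 1, "x": 0, "y": -47, "z": 0, "spin": 0}
    - {"gripper": 1, "x": 0, "y": -47, "z": 0, "spin": 0}
    - {"gripper": 1, "x": 0, "y": -47, "z": 0, "spin": 0}
    - {"gripper": 1, "x": 0, "y": -47, "z": 0, "spin": 0}
    - {"gripper": 1, "x": 0, "y": -47, "z": 0, "spin": 0}
    - {"gripper": 1, "x": 0, "y": -47, "z": 0, "spin": 0}
    - {"gripper": 1, "x": 0, "y": -47, "z": 0, "spin": 0}
    - {"gripper": 1, "x": 0, "y": -47, "z": 0, "spin": 0}
    - {"gripper": 1, "x": 0, "y": -47, "z": 0, "spin": 0}
    - {"gripper": 1, "x": 0, "y": -47, "z": 0, "spin": 0}

```text
time: 2.1
eef_pos: [0.4413, -0.0994, 0.2451]
tcp_rot: [-0.033, 0.999, 0.0, 0.0]
contact_force: [0.7, 0.4, -0.0]
opening: 0.002
finger_force: 0.0
```

```bash
python3 - <<'E'
from h import *
s=get_state();print(s["eef_pos"],s["tcp_rot"],s["contact_force"])
c=read_camera("wrist");print(c["mount"],c["fx"],c["cx"],c["cy"])
cv2.imwrite("pics/w1.png",cv2.resize(c["color"][...,::-1],(768,576)))
# cloud, equidistant
h,w=c["z_map"].shape;u,v=np.meshgrid(np.arange(w),np.arange(h))
a=(u-c["cx"])/c["fx"];b=(v-c["cy"])/c["fy"];r=np.hypot(a,b)+1e-9;t=np.tan(r)/r;d=c["z_map"]
P=np.stack([a*t*d,-b*t*d,-d],-1);M=np.array(c["mount"])
P=P@M[:3,:3].T+M[:3,3];P=P@R.from_quat(s["tcp_rot"]).as_matrix().T+s["eef_pos"]
col=c["color"].astype(int)
m=(col.max(-1)<60)&(d>0)&(P[...,2]>.03)&(P[...,2]<.095)&(abs(P[...,0]-.5)<.05)&(P[...,1]<0)&(P[...,1]>-.17)
q=P[m];print(len(q),q.min(0),q.max(0),q.mean(0))
q=q[q[:,2]>.065];print(len(q),q.mean(0),np.percentile(q,[3,97],0),np.polyfit(q[:,1],q[:,0],1))
E
```

```text
[ 0.44129371 -0.0994257   0.24511397] [-3.31725296e-02  9.99449636e-01  7.21054138e-05  6.41586544e-05] [ 0.73812848  0.40559422 -0.00658727]
[[-4.88213184e-04  9.61356999e-01  2.75304343e-01  6.81350983e-02]
 [ 9.99999876e-01  4.97358229e-04  3.65933499e-05  7.77968139e-05]
 [-1.01745608e-04  2.75304327e-01 -9.61357123e-01 -1.28396541e-01]
 [ 0.00000000e+00  0.00000000e+00  0.00000000e+00  1.00000000e+00]] 297.3186396354542 254.61501662563128 192.11660489109684
824 [ 0.49610862 -0.11943561  0.03002058] [ 0.5064424  -0.06193408  0.07715262] [ 0.49942419 -0.09022859  0.0585021 ]
339 [ 0.49979048 -0.0890236   0.07293781] [[ 0.49676197 -0.11803143  0.06649555]
 [ 0.50485439 -0.06338992  0.07672548]] [-0.05185661  0.49517402]
```

View pics/w1.png

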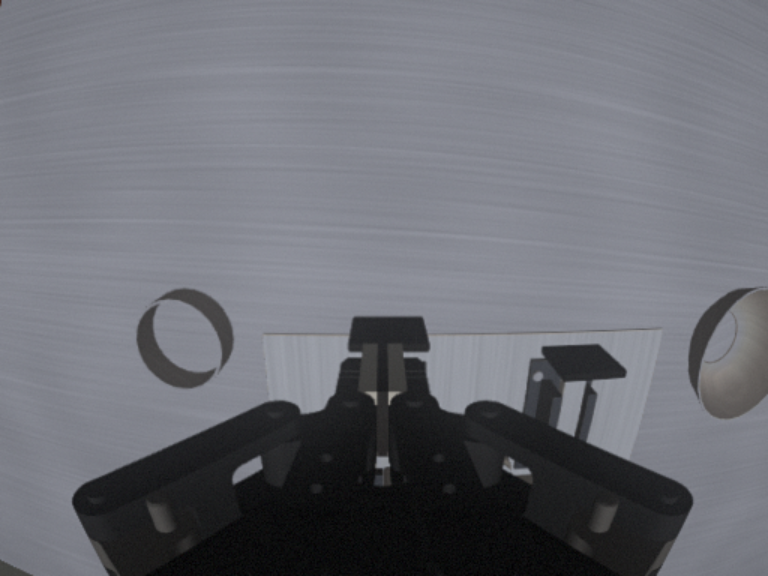

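The wrist view shows the shut fingers lined up with the open push plate at about (390,333). The set plate at (585,362) and the cutter at (185,338) are well clear. The plate centre measures y≈-0.091 and its face x≈0.498, so I'll shift 4 mm left and go down in front of it.

>>> step_arm:
  commands:
    - {"gripper": 1, "x": 0, "y": 4, "z": 20, "spin": 0}
    - {"gripper": 1, "x": 0, "y": 0, "z": 30, "spin": 0}
    - {"gripper": 1, "x": 0, "y": 0, "z": 30, "spin": 0}
    - {"gripper": 1, "x": 0, "y": 0, "z": 30, "spin": 0}
    - {"gripper": 1, "x": 0, "y": 0, "z": 30, "spin": 0}
    - {"gripper": 1, "x": 0, "y": 0, "z": 25, "spin": 0}
    - {"gripper": 1, "x": 0, "y": 0, "z": 20, "spin": 0}
    - {"gripper": 1, "x": 0, "y": 0, "z": 12, "spin": 0}
    - {"gripper": 1, "x": 0, "y": 0, "z": 0, "spin": 0}
    - {"gripper": 1, "x": 0, "y": 0, "z": 0, "spin": 0}

```text
time: 3.15
eef_pos: [0.442, -0.0937, 0.0488]
tcp_rot: [-0.033, 0.999, -0.0, 0.0]
contact_force: [0.2, 0.9, 0.2]
opening: -0.001
finger_force: 0.0
```

>>> step_arm:
  commands:
    - {"gripper": 1, "x": -8, "y": 0, "z": 0, "spin": 0}
    - {"gripper": 1, "x": -8, "y": 0, "z": 0, "spin": 0}
    - {"gripper": 1, "x": -6, "y": 0, "z": 0, "spin": 0}
    - {"gripper": 1, "x": -5, "y": 0, "z": 0, "spin": 0}
    - {"gripper": 1, "x": -5, "y": 0, "z": 0, "spin": 0}
    - {"gripper": 1, "x": -5, "y": 0, "z": 0, "spin": 0}
    - {"gripper": 1, "x": -5, "y": 0, "z": 0, "spin": 0}
    - {"gripper": 1, "x": -5, "y": 0, "z": 0, "spin": 0}
    - {"gripper": 1, "x": -5, "y": 0, "z": 0, "spin": 0}
    - {"gripper": 1, "x": 0, "y": 0, "z": 0, "spin": 0}

```text
time: 4.15
eef_pos: [0.493, -0.0902, 0.0482]
tcp_rot: [-0.033, 0.999, 0.0, -0.001]
contact_force: [-4.5, -1.2, 2.3]
opening: 0.001
finger_force: 0.0
```

In contact. I'll keep pushing.

>>> step_arm:
  commands:
    - {"gripper": 1, "x": -4, "y": 0, "z": 0, "spin": 0}
    - {"gripper": 1, "x": -4, "y": 0, "z": 0, "spin": 0}
    - {"gripper": 1, "x": -4, "y": 0, "z": 0, "spin": 0}
    - {"gripper": 1, "x": -4, "y": 0, "z": 0, "spin": 0}
    - {"gripper": 1, "x": -4, "y": 0, "z": 0, "spin": 0}
    - {"gripper": 1, "x": -4, "y": 0, "z": 0, "spin": 0}
    - {"gripper": 1, "x": -4, "y": 0, "z": 0, "spin": 0}
    - {"gripper": 1, "x": -4, "y": 0, "z": 0, "spin": 0}
    - {"gripper": 1, "x": -2, "y": 0, "z": 0, "spin": 0}
    - {"gripper": 1, "x": 0, "y": 0, "z": 0, "spin": 0}

```text
time: 5.15
eef_pos: [0.526, -0.0878, 0.0481]
tcp_rot: [-0.033, 0.999, 0.0, -0.002]
contact_force: [-6.7, -0.4, 6.2]
opening: 0.001
finger_force: 0.0
```

>>> step_arm:
  commands:
    - {"gripper": 1, "x": -2, "y": 0, "z": 0, "spin": 0}
    - {"gripper": 1, "x": -2, "y": 0, "z": 0, "spin": 0}
    - {"gripper": 1, "x": -2, "y": 0, "z": 0, "spin": 0}
    - {"gripper": 1, "x": -1, "y": 0, "z": 0, "spin": 0}
    - {"gripper": 1, "x": -1, "y": 0, "z": 0, "spin": 0}
    - {"gripper": 1, "x": 0, "y": 0, "z": 0, "spin": 0}
    - {"gripper": 1, "x": 0, "y": 0, "z": 0, "spin": 0}
    - {"gripper": 1, "x": 0, "y": 0, "z": 0, "spin": 0}
    - {"gripper": 1, "x": 0, "y": 0, "z": 0, "spin": 0}
    - {"gripper": 1, "x": 0, "y": 0, "z": 0, "spin": 0}

```text
time: 6.15
eef_pos: [0.5336, -0.0873, 0.0481]
tcp_rot: [-0.033, 0.999, 0.0, -0.003]
contact_force: [-8.6, -0.9, 6.6]
opening: 0.003
finger_force: 0.0
```

>>> step_arm:
  commands:
    - {"gripper": 1, "x": -1, "y": 0, "z": 0, "spin": 0}
    - {"gripper": 1, "x": 0, "y": 0, "z": 0, "spin": 0}
    - {"gripper": 1, "x": -1, "y": 0, "z": 0, "spin": 0}
    - {"gripper": 1, "x": 0, "y": 0, "z": 0, "spin": 0}
    - {"gripper": 1, "x": -1, "y": 0, "z": 0, "spin": 0}
    - {"gripper": 1, "x": 0, "y": 0, "z": 0, "spin": 0}
    - {"gripper": 1, "x": 0, "y": 0, "z": 0, "spin": 0}
    - {"gripper": 1, "x": 0, "y": 0, "z": 0, "spin": 0}
    - {"gripper": 1, "x": 0, "y": 0, "z": 0, "spin": 0}
    - {"gripper": 1, "x": 0, "y": 0, "z": 0, "spin": 0}

```text
time: 7.15
eef_pos: [0.5349, -0.0872, 0.0481]
tcp_rot: [-0.034, 0.999, 0.001, -0.005]
contact_force: [-14.5, -1.8, 10.5]
opening: 0.006
finger_force: 0.0
```

The push has hit the end stop: force is rising and the advance has stalled. I'll ease off and back away.

>>> step_arm:
  commands:
    - {"gripper": 1, "x": 3, "y": 0, "z": 0, "spin": 0}
    - {"gripper": 1, "x": 3, "y": 0, "z": 0, "spin": 0}
    - {"gripper": 1, "x": 3, "y": 0, "z": 0, "spin": 0}
    - {"gripper": 1, "x": 3, "y": 0, "z": 0, "spin": 0}
    - {"gripper": 1, "x": 3, "y": 0, "z": 0, "spin": 0}
    - {"gripper": 1, "x": 3, "y": 0, "z": 0, "spin": 0}
    - {"gripper": 1, "x": 5, "y": 0, "z": 0, "spin": 0}
    - {"gripper": 1, "x": 15, "y": 0, "z": 0, "spin": 0}
    - {"gripper": 1, "x": 25, "y": 0, "z": 0, "spin": 0}
    - {"gripper": 1, "x": 25, "y": 0, "z": 0, "spin": 0}

```text
time: 8.15
eef_pos: [0.4506, -0.0931, 0.0484]
tcp_rot: [-0.033, 0.999, -0.0, 0.001]
contact_force: [0.3, 0.7, -0.5]
opening: 0.003
finger_force: 0.0
```

>>> step_arm:
  commands:
    - {"gripper": 1, "x": 8, "y": 0, "z": 0, "spin": 0}
    - {"gripper": 1, "x": 0, "y": 0, "z": -20, "spin": 0}
    - {"gripper": 1, "x": 0, "y": 0, "z": -30, "spin": 0}
    - {"gripper": 1, "x": 0, "y": 0, "z": -40, "spin": 0}
    - {"gripper": 1, "x": 0, "y": 0, "z": -40, "spin": 0}
    - {"gripper": 1, "x": 0, "y": 0, "z": -40, "spin": 0}
    - {"gripper": 1, "x": 0, "y": 0, "z": -30, "spin": 0}
    - {"gripper": 1, "x": 0, "y": 0, "z": 0, "spin": 0}
    - {"gripper": 1, "x": 0, "y": 0, "z": 0, "spin": 0}
    - {"gripper": 1, "x": 0, "y": 0, "z": 0, "spin": 0}

```text
time: 9.15
eef_pos: [0.4422, -0.0933, 0.2469]
tcp_rot: [-0.033, 0.999, 0.001, -0.001]
contact_force: [-0.1, -1.2, -0.2]
opening: -0.005
finger_force: 0.0
```

```bash
python3 - <<'E'
from h import *
s=get_state();print(s["time"],s["eef_pos"],s["contact_force"])
c=read_camera("scene");p=cloud(c);cv2.imwrite("pics/s2.png",cv2.resize(c["color"][100:310,150:430,::-1],(784,588)))
k=c["color"].astype(int)
dark=(k.max(-1)<50)&(p[...,2]>.06)&(p[...,2]<.09)&(p[...,0]<.56)&(p[...,0]>.48)&(abs(p[...,1])<.13)
for m in(dark&(p[...,1]<0),dark&(p[...,1]>0)):print(m.sum(),p[m].mean(0))
E
```

```text
9.15 [ 0.44223656 -0.093256    0.24693414] [-0.08574091 -1.1707823  -0.18469905]
117 [ 0.53515878 -0.09214768  0.07247107]
88 [0.52379605 0.0764653  0.07239183]
```

View pics/s2.png

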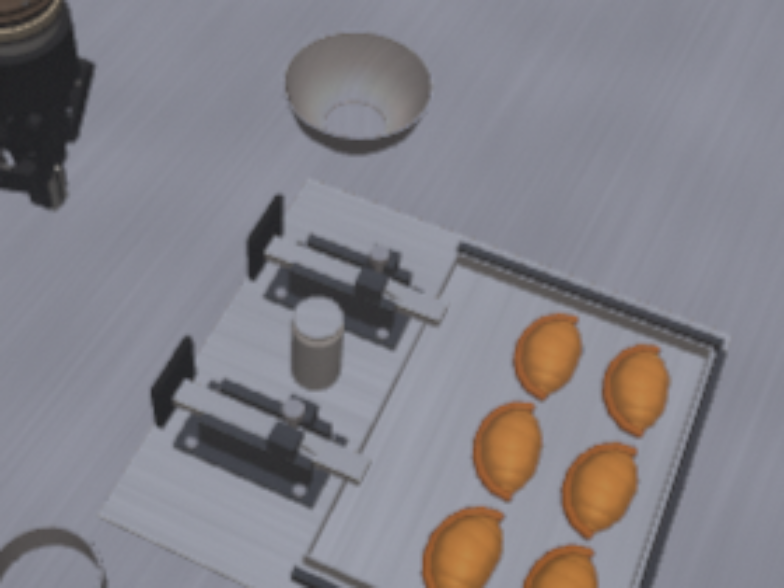

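The picture shows both slides latched alike, with the tongues over the rim at (350,465) and (430,305). The open lock's plate moved from x=0.506 to 0.535 (30 mm), the set lock's plate hasn't moved, and the robot is clear.

```bash
python3 -c "
from plant import *
print(sign_off())"
```

```text
the job is handed in; nothing more can be done
None
```

The open lock is set: I pushed its slide to the end stop and let it go, and it came back to rest about 30 mm in with its tongue over the sheet's rim; the set lock's plate had not moved, and the job was handed in with the arm clear after about 9 s.

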